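# Reset the printer's service unit through its blank cover plate

### The job

Lift the printed bracket off the service unit and set it flat in the parts tray. Then take the square-handled probe, slide its tip lightly along the blank cover plate in the unit's window until it drops into the hidden socket, push the plunger there all the way home without ever driving the sprung plate down to its stop, and put the probe back upright in the tool stand. Do not disturb anything else.

Things in the scene. Friction and masses are not known exactly. Their poses are not given: they have to be found in the camera images.
- unit: Service unit, fixed: black box 130 (x) by 300 (y) by 70 mm high. Origin: centre of its underside. In its flat lid (4 mm thick) is one window, 30 mm (x) by 120 mm (y), centred on the origin, long side along the unit's y. A plain grey sprung cover plate lies just under the lid, fills the window and runs on beneath the lid.
- window (a point): Centre of the window at the cover plate's top face, 66 mm above the unit's underside; axes as the unit's. Somewhere in the plate is a hidden socket: an 18 mm square hole, sides along these axes, closed flush by a plunger of the same grey, so it hardly shows. Its centre lies within 2 mm of the window's long centre line (x = 0) and anywhere from y = -42 to +42 mm.
- cover (a joint): How far the cover plate is pressed down, m: 0 at rest (top face 66 mm above the unit's underside), 0.014 at its stop. It moves only straight down, on springs: about 1.7 N to start, then 0.6 N per mm. When a probe pressing the plate down comes over the socket, the plate springs up round it and this goes back to 0.
- plunger (a joint): How far the plunger in the hidden socket is pushed down below the plate's top face, m: 0 flush, 0.022 fully home. Moves with under 1 N of friction and stays where it is left.
- bracket: White plastic printed bracket, 0.09 kg, lying across the unit's window. Base 100 (x) by 36 (y) by 12 mm; on it, in the middle, an upright rib 56 (x) by 14 (y) mm, from 12 to 40 mm above the underside (the place to grip, closing along the bracket's y), and a low round boss at each end. Origin: centre of its underside.
- tray: Parts tray, fixed, grey plastic, open: 160 (x) by 170 (y) by 24 mm high outside, walls and floor 4 mm. Origin: centre of its underside. The bracket has room on the tray's -y half, lying along the tray's x; the pot stands on the +y half.
- stand: Tool stand, fixed, aluminium: 70 (x) by 200 (y) mm, flat top 76 mm above the underside and 8 mm thick, open at the sides. Three 26 mm square through holes at x = 0 and y = -60, 0, +60 mm, each with a tool hanging in it by its flange. Origin: centre of its underside.
- probe: The probe, 0.14 kg, upright in one of the stand's holes (which one varies). Origin: centre of its tip, z towards the handle. Round steel shaft 12 mm across, chamfered 2 mm at the tip; flange 40 by 40 mm from 62 to 68 mm above the tip; black handle of square section 24 by 24 mm (flats facing x and y) from 68 to 124 mm above the tip. Its flange rests on the stand's top, tip 14 mm above the stand's underside.
- blade_tool: Bystander, leave it alone: tool in the stand with a round barrel handle, 125 mm tall, flat blade. Origin at its tip, in the stand 14 mm above the stand's underside.
- tee_tool: Bystander, leave it alone: tool in the stand with a T-bar handle 70 mm long (along its x), 114 mm tall, 18 mm round shaft. Origin at its tip.
- pot: Bystander, leave it alone: white printed pot, 44 mm across, 45 mm high, standing in the tray. Origin: centre of its underside.
- bottle: Bystander, leave it alone: green cleaner bottle, 56 mm across, 150 mm tall, near the front of the unit. Origin: centre of its underside.
- jar: Bystander, leave it alone: jar, 60 mm across, 85 mm tall, near the front of the unit. Origin: centre of its underside.
- weight: Bystander, leave it alone: turned steel weight, 32 mm across, 34 mm high, standing on the unit's lid beyond the window's -y end. Origin: centre of its underside.
- can: Bystander, leave it alone: can, 66 mm across, 100 mm tall. Origin: centre of its underside.
- carton: Bystander, leave it alone: cardboard box 90 by 70 by 60 mm. Origin: centre of its underside.
Things that resemble listed ones, but are neither listed nor needed, are in the scene too. What is shaped like the bracket but turquoise is not meant. Of the things that look like the tray, take the one that is farthest from the robot's base at the start.

How it is judged:
On the way, in this order (a step that is already met when the one before it is completed fails the run):
1. the bracket lies flat in the parts tray, let go, before the plunger is pushed (x of bracket in the frame of tray between -0.07 and 0.07 m and y of bracket in the frame of tray between -0.075 and 0.075 m and z of bracket in the frame of tray below 0.01 m and angle between bracket's own z axis and vertical below 0.12 rad and contact force between the fingers and bracket below 0.1 N and value of joint plunger below 0.01 m), for 0.2 s.
2. the probe's tip stands in the hidden socket with the plunger pushed home (value of joint plunger above 0.018 m and z of probe in the frame of unit below 0.05 m and x of probe in the frame of unit between -0.015 and 0.015 m and y of probe in the frame of unit between -0.06 and 0.06 m), for 0.1 s.
At the end, for the whole second after the job is handed in: Plunger at least 18 of its 22 mm down; cover plate up within 2 mm; probe upright (0.1 rad) in the stand, flange down on the top (tip under 18 mm above the stand's underside); bracket flat (0.12 rad) on the tray's floor; both at rest and let go (x of bracket in the frame of tray between -0.07 and 0.07 m and y of bracket in the frame of tray between -0.075 and 0.075 m and z of bracket in the frame of tray below 0.01 m and angle between bracket's own z axis and vertical below 0.12 rad and x of probe in the frame of stand between -0.015 and 0.015 m and y of probe in the frame of stand between -0.08 and 0.08 m and z of probe in the frame of stand below 0.018 m and angle between probe's own z axis and vertical below 0.1 rad and value of joint plunger above 0.018 m and value of joint cover below 0.002 m and linear speed of each of probe, bracket below 0.02 m/s); the robot touches nothing.
It fails at once if the cover plate is driven down to its stop (over 13 mm) (value of joint cover above 0.013 m).
It fails at once if a bystander is moved more than 30 mm (distance of any of blade_tool, tee_tool, pot, bottle, jar, weight, can, carton from where it was at the start of the episode above 0.03 m).
It fails at once if a bystander is knocked over (angle between any of blade_tool, tee_tool, pot, bottle, jar, weight, can, carton's own z axis and vertical above 0.5 rad).
It also fails if it takes over 72 s, if anything falls off the work surface, if the arm or the gripper's body presses on something with over 40 N, if the wrist force passes 120 N, or if a joint passes its speed limit or range.

### The arm

A 6-joint arm with a two-finger parallel gripper is mounted at the origin on the work surface. World frame = base frame: x ahead of the robot, y to its left, z up, the work surface at z = 0. Lengths are in m, angles in rad, forces in N, time in s.
With the tool pointing down it reaches from about 0.325 to 0.775 m from the base axis. Payload 5.5 kg.
Tool frame: the origin (TCP) lies at the very end of the fingers, on their centre line; the grasp point (between the pads) lies 19 mm behind it; z points along the fingers, y is the line along which they close (so a half turn about z gives the same grasp; the last joint's range is limited). The gripper opens to 85 mm and grips with 20 to 120 N. Pads are 22 mm wide; open, the fingers measure 114 mm over their backs; the gripper's body (76 mm by 85 mm) begins 54 mm behind the grasp point. The pads swing forward as they close: fully open they stand 13 mm farther back than shut.
Start: joints at [1.143, 0.091, 1.231, -0, 1.82, -0.057], TCP at [0.217, 0.559, 0.231] pointing down, gripper open.
Joint ranges: [-2.87, 2.87], [-0.86, 2.18], [0.17, 2.46], [-1.51, 4.65], [0.06, 2.69], [-2.65, 2.65]. Speed limits (rad/s): [2.57, 2.57, 3.01, 3.14, 3.14, 3.14].

### API

Orientations are given as a unit quaternion [x, y, z, w].
In Python, from plant import robot gives the robot as it stands.
- The arm moves only by the tool drive_tool, never from a script. Its argument "moves" is a list of rows, each an object with "fingers": the closure, from -1 (fully open) to 1 (shut); "travel": the shift along the tool's x, y, z in cm, a list of three; "roll": the turn about the tool's z in rad. A call has 1 to 20 rows; each row is the pose to reach, as a shift and turn from the pose commanded when the call began, along the tool's axes at that moment; what a row does not reach only later rows make up. A row lasts 1/10 s, in which the tool goes at most 50 mm and 8.59 degrees, less where a joint would pass 70% of its speed; a pose out of reach is approached as far as the arm can. A call with a gripper value outside its range is refused whole. The fingers move at their own pace and stop on an object; the grip force is fixed at half the most. Time passes only in rows, so rows that repeat a pose let the fingers close. It gives the time, the measured TCP pose, the force, the opening and the grip force at its end, in the units of the state.
- robot.observe(): the state, without advancing time (a new reading comes with each control period).
- robot.capture(name): name is "scene" or "side" or "wrist"; returns the picture (384x512x3 uint8, blue, green, red); there is no depth.
- robot.camera_model(name): a dict with "K" (3x3 intrinsics, pixels), "dist" ([k1, k2, p1, p2, k3] as OpenCV has them; the pictures are not rectified), "R" (3x3) and "t" (3): a world point X has camera coordinates R X + t; the wrist camera has in their place "mount" (4x4, takes a point from camera to tool coordinates, whose origin is the TCP and whose axes are the flange's). Camera axes: x right, y down, z forward; pixel columns grow to the right and rows downward; lengths in m; the calibration is good to about 2 mm. A picture is of the moment at which its call begins: read the wrist's pose just before it. camera_model takes no time and is no camera call.
- robot.hand_in(): hands the job in; it is judged then, once.
Trained networks look in the newest picture that a camera, given by its name, has taken for a name from the list of things; names that differ only in an ending like _2 or _b are one class to them, and where a whole thing is asked for, a point or a joint stands for the part that bears it (a point fixed in the world has none). Each returns a list of dicts, best first, with "confidence" (0 to 1); they miss things now and then, are a little off and sometimes report something else, mostly with a low value. They report only what shows in the picture. A call takes as long as a camera call. They do not tell look-alikes from the thing itself.
- robot.outline_of(camera, target): "pixels" (384x512 bool, what is visible of it) and "rect" ([centre column, centre row, width, height] in pixels, round what is visible of it).
- robot.spot_point(camera, target): "uv" ([column, row] in pixels: a listed point, or the origin of a listed thing).
The state is a dict: "clock": time; "qpos": joint angles; "joint_vel": joint speeds; "tau": joint torques, N m; "eef_pos": TCP position; "tcp_rot": TCP orientation; "ft_force": force on the tool from outside, world axes, zero at the start; "wrist_torque": the same for the moment, N m; "opening": finger opening in m; "grip_force": force on a finger pad.
Only numpy, scipy, OpenCV 4.12 (cv2) and the standard library are available. Lean on these libraries where they do the work, as an engineer would, in place of code of your own. Each camera call takes 0.05 s, during which the arm holds its last target. There are 200 camera calls.

## Working session

There is one attempt and no reset: what is moved stays moved. The work goes in short steps, Python scripts to look and compute and a tool call to move; the robot and the scene stay as the last step left them, time stands still between calls to the robot, and variables do not carry over. Pictures are saved under pics/ and viewed, at most 10 in all, crops included, and the job is handed in when it is done.

Besides the shell and the picture viewer there is one more tool, called after "Request:" as a command line: name --argument value ..., lists and objects as JSON in quotes. drive_tool: Moves the arm, as the interface text tells. Its arguments: {"type":"object","properties":{"moves":{"type":"array"}},"required":["moves"]}

```bash
mkdir -p pics; cat > h.py <<'E'
import numpy as np, cv2
from scipy.spatial.transform import Rotation as Rn
from plant import robot
def pose():
    s=robot.observe(); T=np.eye(4); T[:3,:3]=Rn.from_quat(s["tcp_rot"]).as_matrix(); T[:3,3]=s["eef_pos"]; return T
def ray(cam,uv,T=None):
    m=robot.camera_model(cam)
    p=cv2.undistortPoints(np.array([[uv]],float),np.array(m["K"]),np.array(m["dist"]))[0,0]
    d=np.array([p[0],p[1],1.])
    if cam=="wrist":
        M=T@np.array(m["mount"]); return M[:3,3],M[:3,:3]@d
    R=np.array(m["R"]);t=np.array(m["t"]); return -R.T@t,R.T@d
def at(cam,uv,z,T=None):
    o,d=ray(cam,uv,T); return o+d*(z-o[2])/d[2]
def proj(cam,X,T=None):
    m=robot.camera_model(cam)
    if cam=="wrist":
        M=np.linalg.inv(T@np.array(m["mount"]));R=M[:3,:3];t=M[:3,3]
    else: R=np.array(m["R"]);t=np.array(m["t"])
    return cv2.projectPoints(np.array(X,float).reshape(-1,1,3),cv2.Rodrigues(R)[0],t,np.array(m["K"]),np.array(m["dist"]))[0].reshape(-1,2)
E
python3 - <<'E'
from h import *
s=robot.observe(); print(s)
for c in("scene","side"): cv2.imwrite(f"pics/{c}0.png",robot.capture(c)); m=robot.camera_model(c); print(c,-np.array(m["R"]).T@m["t"])
H={"unit":0,"window":.066,"bracket":.066,"tray":0,"stand":0,"probe":.014,"blade_tool":.014,"tee_tool":.014,"pot":.004,"bottle":0,"jar":0,"weight":.07,"can":0,"carton":0}
for n,z in H.items():
  for c in("scene","side"):
    for r in robot.spot_point(c,n)[:3]: print(n,c,np.round(r["uv"]),round(r["confidence"],2),np.round(at(c,r["uv"],z),3))
E
```

```text
{'clock': 0.0, 'qpos': array([ 1.14330482e+00,  9.18829468e-02,  1.23194065e+00,  3.03457051e-05,
        1.81977575e+00, -5.66677516e-02]), 'joint_vel': array([ 0.00108141, -0.00055885,  0.00068909,  0.00320131,  0.00095256,
        0.00034063]), 'tau': array([ 5.49260058e-04, -4.58716106e+01, -4.18037903e+01,  1.42435138e-04,
        1.11458750e-02,  3.71153646e-06]), 'eef_pos': array([0.21728442, 0.55896445, 0.23010551]), 'tcp_rot': array([ 1.84347615e-01,  9.82860595e-01, -9.70563529e-04, -2.54803985e-04]), 'ft_force': array([-0.0720634 , -0.25815447, -0.47340273]), 'wrist_torque': array([ 0.04775128, -0.02092108,  0.00369241]), 'grip_force': 0.0, 'opening': 0.08526441362917053}
scene [ 0.90732931 -0.51127045  1.04969523]
side [ 0.15247496 -0.68997109  0.86823349]
unit side [305. 206.] 0.68 [0.596 0.007 0.   ]
window scene [300. 228.] 0.96 [0.593 0.006 0.066]
window side [306. 190.] 0.66 [0.591 0.006 0.066]
window side [301. 183.] 0.15 [0.589 0.037 0.066]
bracket scene [393. 157.] 0.62 [0.637 0.383 0.066]
bracket scene [310. 220.] 0.61 [0.596 0.041 0.066]
bracket scene [239. 206.
[... 744 characters left out ...]
pot side [293. 304.] 0.77 [ 0.429 -0.27   0.004]
bottle scene [269. 179.] 0.6 [0.394 0.107 0.   ]
bottle side [224. 197.] 0.68 [0.387 0.121 0.   ]
bottle side [304. 208.] 0.29 [ 0.59 -0.    0.  ]
jar scene [205. 232.] 0.83 [ 0.391 -0.153  0.   ]
jar side [256. 267.] 0.65 [ 0.386 -0.142  0.   ]
weight scene [342. 140.] 0.66 [0.489 0.328 0.07 ]
weight scene [278. 264.] 0.65 [ 0.62  -0.113  0.07 ]
weight side [338. 217.] 0.63 [ 0.623 -0.113  0.07 ]
can side [388. 287.] 0.74 [ 0.669 -0.305  0.   ]
carton scene [372. 194.] 0.69 [0.651 0.275 0.   ]
carton scene [300. 227.] 0.48 [0.569 0.042 0.   ]
carton scene [324. 145.] 0.32 [0.43  0.328 0.   ]
carton side [285. 146.] 0.63 [ 0.652  0.277 -0.   ]
```

View pics/scene0.png

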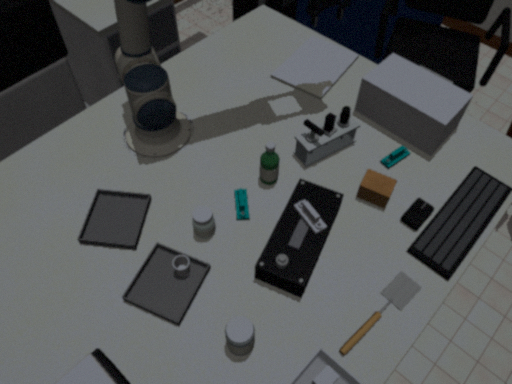

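View pics/side0.png

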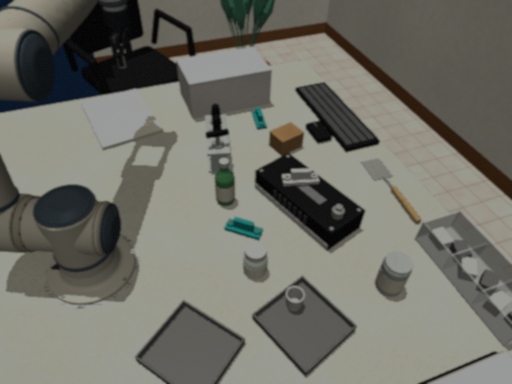

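The scene camera shows the unit at about (300,235) with the white bracket at (310,215). The tray with the pot is at (168,287), farther from the base than the empty one. In the stand at (325,145) the T-bar is nearest the base, then two black handles. The side camera agrees.

```bash
cat >> h.py <<'E'
def go(x,y,z,yaw=None,T=None):
    "print travel (cm) and roll to world target; yaw = world angle of the closing line (tool y), mod pi"
    T=pose() if T is None else T
    tr=T[:3,:3].T@(np.array([x,y,z])-T[:3,3])*100
    r=0
    if yaw is not None:
        c=np.arctan2(T[1,1],T[0,1]); r=-(yaw-c); r=(r+np.pi/2)%np.pi-np.pi/2
    print("travel",np.round(tr,2),"roll",round(r,4),"now",np.round(T[:3,3],4),"yawY",round(np.arctan2(T[1,1],T[0,1]),4),"q6",round(robot.observe()["qpos"][5],3))
E
python3 - <<'E'
from h import *
print(np.round(np.array(robot.camera_model("wrist")["mount"]),3)); print(robot.camera_model("wrist")["K"])
a=np.array([at("scene",p,.07)[:2] for p in [(311,181),(343,193),(299,293),(257,278)]]);print(a)
e=a[0]-a[3];print("unit yaw (y axis dir)",np.arctan2(e[1],e[0]))
a=np.array([at("scene",p,.024)[:2] for p in [(162,245),(210,267),(180,322),(124,293)]]);print(a,a.mean(0))
a=np.array([at("scene",p,.076)[:2] for p in [(295,140),(352,120),(359,130),(302,152)]]);print(a,a.mean(0))
go(.44,.33,.33,1.25); go(.6,.04,.27,1.9)
E
```

```text
[[-0.001 -0.957 -0.291  0.073]
 [ 1.    -0.    -0.001 -0.001]
 [ 0.001 -0.291  0.957 -0.143]
 [ 0.     0.     0.     1.   ]]
[[322.6688972    0.         258.70012832]
 [  0.         322.6688972  191.38923183]
 [  0.           0.           1.        ]]
[[ 0.51798592  0.14097488]
 [ 0.60811652  0.16980058]
 [ 0.70723692 -0.1367904 ]
 [ 0.6087776  -0.17688466]]
unit yaw (y axis dir) 1.8490222897000081
[[ 0.34836245 -0.26569144]
 [ 0.48673637 -0.22180506]
 [ 0.53995681 -0.37043298]
 [ 0.38439222 -0.41839081]] [ 0.43986196 -0.31908007]
[[0.38876504 0.22367165]
 [0.46288478 0.4119469 ]
 [0.50372708 0.39183557]
 [0.43415973 0.20167451]] [0.44738416 0.30728216]
travel [-29.05 -13.3   -9.87] roll -0.0499 now [0.2174 0.5592 0.2313] yawY 1.2001 q6 -0.057
travel [-54.47 -34.54  -3.87] roll -0.6999 now [0.2174 0.5592 0.2313] yawY 1.2001 q6 -0.057
```

Request:
drive_tool --moves '[{"fingers":-1,"travel":[-5,-2,-8],"roll":0},{"fingers":-1,"travel":[-10,-4.5,-10],"roll":0},{"fingers":-1,"travel":[-14,-6.5,-10],"roll":0},{"fingers":-1,"travel":[-18.5,-8.5,-10],"roll":-0.05},{"fingers":-1,"travel":[-23,-10.5,-10],"roll":-0.05},{"fingers":-1,"travel":[-29,-13.3,-10],"roll":-0.05},{"fingers":-1,"travel":[-29,-13.3,-10],"roll":-0.05},{"fingers":-1,"travel":[-29,-13.3,-10],"roll":-0.05}]'

```text
clock: 2.3
eef_pos: [0.4429, 0.3261, 0.3311]
tcp_rot: [0.163, 0.987, -0.001, 0.001]
ft_force: [0.1, 0.1, -0.5]
opening: 0.0855
grip_force: 0.0
```

```bash
python3 - <<'E'
from h import *
T=pose(); np.save("Tstand.npy",T); cv2.imwrite("pics/wstand.png",robot.capture("wrist"))
for n,z in {"stand":0,"probe":.014,"blade_tool":.014,"tee_tool":.014}.items():
    for r in robot.spot_point("wrist",n)[:2]: print(n,np.round(r["uv"]),round(r["confidence"],2),np.round(at("wrist",r["uv"],z,T),3))
go(.6,.04,.27,1.87,T)
E
```

```text
stand [255. 137.] 0.98 [0.43  0.323 0.   ]
probe [252. 141.] 0.84 [0.433 0.318 0.014]
blade_tool [294. 137.] 0.67 [0.447 0.376 0.014]
tee_tool [215. 143.] 0.62 [0.418 0.267 0.014]
travel [-24.08 -22.02   6.17] roll -0.627 now [0.4429 0.3261 0.3311] yawY 1.243 q6 -0.667
```

View pics/wstand.png

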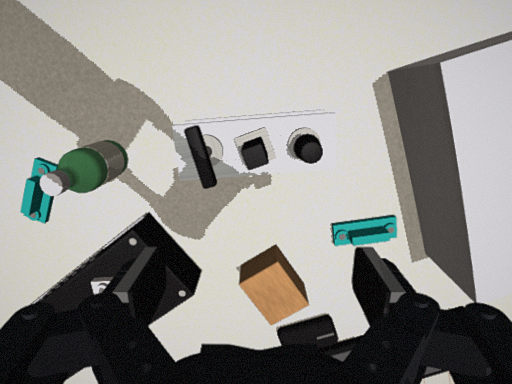

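The wrist view shows the probe in the middle hole, with its square handle at about (256,152) and its flange turned slightly in the stand. The T-bar is at (200,155) and the round barrel at (307,148). Next I go to the bracket.

Request:
drive_tool --moves '[{"fingers":-1,"travel":[-3.5,-3.2,0],"roll":-0.12},{"fingers":-1,"travel":[-7,-6.4,0],"roll":-0.25},{"fingers":-1,"travel":[-10.5,-9.6,1.5],"roll":-0.38},{"fingers":-1,"travel":[-14,-12.8,3],"roll":-0.5},{"fingers":-1,"travel":[-17.5,-16,4.5],"roll":-0.63},{"fingers":-1,"travel":[-21,-19.2,5],"roll":-0.63},{"fingers":-1,"travel":[-24,-22,5],"roll":-0.63},{"fingers":-1,"travel":[-24,-22,5],"roll":-0.63},{"fingers":-1,"travel":[-24,-22,5],"roll":-0.63}]'

```text
clock: 3.45
eef_pos: [0.5979, 0.0467, 0.2809]
tcp_rot: [-0.154, 0.988, 0.0, -0.0]
ft_force: [0.1, 0.2, 0.5]
opening: 0.0855
grip_force: 0.0
```

```bash
python3 - <<'E'
from h import *
T=pose(); np.save("Tbr.npy",T); I=robot.capture("wrist"); cv2.imwrite("pics/wbr.png",I)
print(robot.observe()["qpos"])
for n,z in {"unit":0,"window":.066,"bracket":.07,"weight":.07}.items():
    for r in robot.spot_point("wrist",n)[:2]: print(n,np.round(r["uv"]),round(r["confidence"],2),np.round(at("wrist",r["uv"],z,T),3))
E
```

```text
[ 2.20449261e-02  1.06633569e-01  1.12506091e+00  6.95499020e-04
  1.91004442e+00 -1.85953233e+00]
unit [232. 140.] 0.95 [0.595 0.007 0.   ]
window [224. 147.] 0.94 [0.594 0.004 0.066]
window [398. 238.] 0.22 [0.637 0.238 0.066]
bracket [505. 248.] 0.74 [0.608 0.376 0.07 ]
bracket [263. 155.] 0.66 [0.589 0.048 0.07 ]
weight [123. 142.] 0.84 [ 0.623 -0.105  0.07 ]
```

View pics/wbr.png

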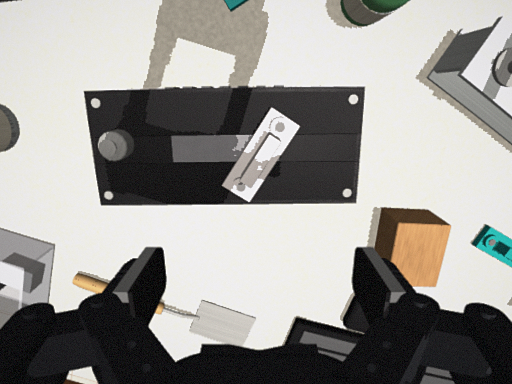

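The unit lid spans (84,91) to (364,203) and the weight sits at its left, -y, end at (115,145). The bracket is turned, with base corners near (272,107), (300,125), (250,203) and (222,184).

```bash
python3 - <<'E'
from h import *
T=np.load("Tbr.npy")
P=lambda L,z: np.array([at("wrist",p,z,T)[:2] for p in L])
a=P([(84,91),(364,87),(358,203),(101,205)],.07); print("unit",a.mean(0))
for i,j in((0,1),(3,2)): e=a[j]-a[i]; print(np.hypot(*e),np.arctan2(e[1],e[0]))
b=P([(272,107),(300,125),(250,203),(222,184)],.08); print("br",b.mean(0))
for i,j in((0,3),(1,2),(0,1),(3,2)): e=b[j]-b[i]; print(np.hypot(*e),np.arctan2(e[1],e[0]))
b=P([(96,103),(353,99),(347,193),(109,196)],.07); print("screws",b.mean(0),[np.arctan2(*(b[j]-b[i])[::-1]) for i,j in((0,1),(3,2))])
w=P([(172,137),(172,162)],.066);print("win end",w)
for r in robot.outline_of("wrist","bracket")[:2]:
    c=cv2.minAreaRect(np.argwhere(r["pixels"])[:,::-1].astype(np.float32)); print(r["confidence"],c); q=cv2.boxPoints(c); B=P(q,.085); print(B.mean(0),B)
E
```

```text
unit [0.59500755 0.0056415 ]
0.2990044454481807 1.8890747335132343
0.30208615185892634 1.8885979761295495
br [0.58944035 0.04410622]
0.0991819371563479 -0.27214032704008617
0.1017831299671956 -0.24199479015143202
0.03493602643970318 1.324932311521355
0.03802706296423878 1.2555927154062743
screws [0.5955985  0.00535491] [np.float64(1.8910425608380645), np.float64(1.8931916642688817)]
win end [[ 0.60112233 -0.0550188 ]
 [ 0.62868591 -0.0484088 ]]
0.95 ((260.2053527832031, 154.9066925048828), (35.21113586425781, 93.19160461425781), 32.82854461669922)
[0.58901028 0.04304501] [[0.63180807 0.01163889]
 [0.53614958 0.03813945]
 [0.545069   0.07343233]
 [0.64301448 0.04896939]]
0.93 ((496.68609619140625, 244.72360229492188), (46.29436111450195, 25.358200073242188), 30.5792236328125)
[0.60345289 0.34891277] [[0.61198101 0.31474274]
 [0.58220814 0.3160511 ]
 [0.59416827 0.3824741 ]
 [0.62545413 0.38238312]]
```

```bash
python3 - <<'E'
from h import *
go(.5893,.0437,.087,1.31)
E
```

```text
travel [ 0.91 -0.08 19.48] roll 0.5722 now [0.5976 0.0472 0.2818] yawY 1.8822 q6 -1.86
```

Request:
drive_tool --moves '[{"fingers":-1,"travel":[0.3,0,2],"roll":0.14},{"fingers":-1,"travel":[0.6,0,5],"roll":0.28},{"fingers":-1,"travel":[0.9,-0.1,8],"roll":0.43},{"fingers":-1,"travel":[0.9,-0.1,11],"roll":0.57},{"fingers":-1,"travel":[0.9,-0.1,14],"roll":0.57},{"fingers":-1,"travel":[0.9,-0.1,16.5],"roll":0.57},{"fingers":-1,"travel":[0.9,-0.1,18.3],"roll":0.57},{"fingers":-1,"travel":[0.9,-0.1,19.4],"roll":0.57},{"fingers":-1,"travel":[0.9,-0.1,19.4],"roll":0.57},{"fingers":1,"travel":[0.9,-0.1,19.4],"roll":0.57},{"fingers":1,"travel":[0.9,-0.1,19.4],"roll":0.57},{"fingers":1,"travel":[0.9,-0.1,19.4],"roll":0.57},{"fingers":1,"travel":[0.9,-0.1,19.4],"roll":0.57},{"fingers":1,"travel":[0.9,-0.1,19.4],"roll":0.57},{"fingers":1,"travel":[0.9,-0.1,19.4],"roll":0.57},{"fingers":1,"travel":[0.9,-0.1,19.4],"roll":0.57}]'

```text
clock: 5.35
eef_pos: [0.59, 0.042, 0.088]
tcp_rot: [0.13, 0.992, 0.0, 0.001]
ft_force: [-0.1, -0.0, 3.5]
opening: 0.0126
grip_force: 60.8
```

```bash
python3 - <<'E'
from h import *
go(.45,-.35,.25,-1.26)
E
```

```text
travel [  3.4  -41.48 -16.22] roll -0.5716 now [0.59  0.042 0.088] yawY 1.31 q6 -1.296
```

Request:
drive_tool --moves '[{"fingers":1,"travel":[0,0,-4],"roll":0},{"fingers":1,"travel":[0,0,-9],"roll":0.1},{"fingers":1,"travel":[0,0,-13.5],"roll":0.24},{"fingers":1,"travel":[0,-2,-16],"roll":0.38},{"fingers":1,"travel":[0.5,-5,-16],"roll":0.52},{"fingers":1,"travel":[1,-8,-16],"roll":0.66},{"fingers":1,"travel":[1.5,-11,-16],"roll":0.8},{"fingers":1,"travel":[2,-14,-16],"roll":0.94},{"fingers":1,"travel":[2.2,-17,-16],"roll":1.08},{"fingers":1,"travel":[2.4,-20,-16],"roll":1.22},{"fingers":1,"travel":[2.6,-23,-16],"roll":1.36},{"fingers":1,"travel":[2.8,-26,-16],"roll":1.5},{"fingers":1,"travel":[3,-29,-16],"roll":1.64},{"fingers":1,"travel":[3.2,-32,-16],"roll":1.78},{"fingers":1,"travel":[3.4,-35,-16],"roll":1.92},{"fingers":1,"travel":[3.4,-38,-16],"roll":2.06},{"fingers":1,"travel":[3.4,-40,-16],"roll":2.2},{"fingers":1,"travel":[3.4,-41.5,-16],"roll":2.34},{"fingers":1,"travel":[3.4,-41.5,-16],"roll":2.48},{"fingers":1,"travel":[3.4,-41.5,-16],"roll":2.57}]'

```text
clock: 7.35
eef_pos: [0.4493, -0.3507, 0.2462]
tcp_rot: [0.988, 0.152, -0.001, -0.001]
ft_force: [0.4, 0.3, -2.5]
opening: 0.0129
grip_force: 60.2
```

Request:
drive_tool --moves '[{"fingers":1,"travel":[0,0,0],"roll":0},{"fingers":1,"travel":[0,0,0],"roll":0}]'

```text
clock: 7.55
eef_pos: [0.4497, -0.35, 0.2468]
tcp_rot: [0.988, 0.156, -0.0, -0.0]
ft_force: [0.0, 0.2, -1.0]
opening: 0.0127
grip_force: 60.2
```

```bash
python3 - <<'E'
from h import *
T=pose(); np.save("Ttr.npy",T); I=robot.capture("wrist"); cv2.imwrite("pics/wtr.png",I)
print(robot.observe()["opening"])
for n,z in {"tray":0,"pot":.004}.items():
    for r in robot.spot_point("wrist",n)[:2]: print(n,np.round(r["uv"]),round(r["confidence"],2),np.round(at("wrist",r["uv"],z,T),3))
for r in robot.outline_of("wrist","tray")[:1]:
    c=cv2.minAreaRect(np.argwhere(r["pixels"])[:,::-1].astype(np.float32)); print(c,cv2.boxPoints(c))
go(.45,-.35,.25,-1.26,T)
E
```

```text
0.012876154283740112
tray [227. 167.] 0.83 [ 0.426 -0.318  0.   ]
pot [191. 153.] 0.69 [ 0.43  -0.272  0.004]
((160.00765991210938, 319.1370544433594), (93.75740814208984, 136.66598510742188), 73.55961608886719) [[ 81.20099 293.51443]
 [212.27934 254.83556]
 [238.81433 344.75967]
 [107.73598 383.43854]]
travel [ 0.03  0.01 -0.32] roll 0.0026 now [ 0.4497 -0.35    0.2468] yawY -1.2574 q6 0.538
```

View pics/wtr.png

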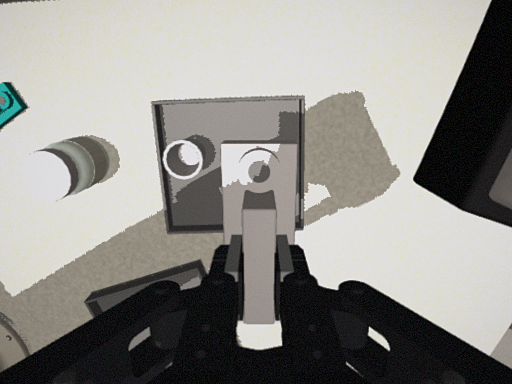

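The bracket is held in line with the gripper. The tray rim corners are near (152,102), (304,97), (303,230) and (168,233), with the pot at (184,160).

```bash
python3 - <<'E'
from h import *
T=np.load("Ttr.npy")
a=np.array([at("wrist",p,.024,T)[:2] for p in [(152,102),(304,97),(303,230),(168,233)]]); print(a,a.mean(0))
for i,j in((0,1),(3,2),(0,3),(1,2)): e=a[j]-a[i]; print(np.hypot(*e),np.arctan2(e[1],e[0]))
c=a.mean(0); y=a[0]-a[1]; y/=np.hypot(*y); p=c-.042*y; print(p,np.arctan2(y[1],y[0])); go(p[0],p[1],.025,np.arctan2(-y[1],-y[0]))
E
```

```text
[[ 0.47735535 -0.21868814]
 [ 0.53345408 -0.37669353]
 [ 0.38476311 -0.43004249]
 [ 0.32924525 -0.27215206]] [ 0.43120445 -0.32439406]
0.1676686408501684 -1.2296358251383714
0.167366725639633 -1.2326766465997434
0.15746425561322108 -2.79517490169902
0.1579718839543929 -2.797107907521662
[ 0.44525685 -0.36397347] 1.911956828451422
travel [-0.86  1.19 22.22] roll -0.029 now [ 0.4498 -0.35    0.2472] yawY -1.2586 q6 0.538
```

Request:
drive_tool --moves '[{"fingers":1,"travel":[-0.4,0.6,4],"roll":-0.03},{"fingers":1,"travel":[-0.9,1.2,8],"roll":-0.03},{"fingers":1,"travel":[-0.9,1.2,12],"roll":-0.03},{"fingers":1,"travel":[-0.9,1.2,16],"roll":-0.03},{"fingers":1,"travel":[-0.9,1.2,19],"roll":-0.03},{"fingers":1,"travel":[-0.9,1.2,21],"roll":-0.03},{"fingers":1,"travel":[-0.9,1.2,22],"roll":-0.03},{"fingers":1,"travel":[-0.9,1.2,22.4],"roll":-0.03},{"fingers":1,"travel":[-0.9,1.2,22.4],"roll":-0.03},{"fingers":0.2,"travel":[-0.9,1.2,22.4],"roll":-0.03},{"fingers":0.2,"travel":[-0.9,1.2,22.4],"roll":-0.03},{"fingers":0.2,"travel":[-0.9,1.2,22.4],"roll":-0.03},{"fingers":0.2,"travel":[-0.9,1.2,22.2],"roll":-0.03}]'

```text
clock: 9.05
eef_pos: [0.445, -0.3645, 0.0258]
tcp_rot: [0.986, 0.17, 0.0, 0.0]
ft_force: [-1.2, 0.5, -0.2]
opening: 0.0338
grip_force: 0.0
```

```bash
python3 - <<'E'
from h import *
T=pose()
go(.432,.318,.28,-.3)
S=np.load("Tstand.npy"); s=[at("wrist",p,.076,S)[:2] for p in [(187,118),(335,112)]]; e=s[1]-s[0]; print("stand edge yaw",np.arctan2(e[1],e[0]),s)
print("handle top",at("wrist",(257,156),.138,S))
E
```

```text
travel [ 21.59 -64.74 -25.45] roll -0.93 now [ 0.445  -0.3645  0.0258] yawY -1.23 q6 0.485
stand edge yaw 1.2823272304798203 [array([0.3712804 , 0.26000476]), array([0.42232253, 0.43201074])]
handle top [0.43206576 0.32938864 0.138     ]
```

Request:
drive_tool --moves '[{"fingers":0.2,"travel":[0,0,-3],"roll":0},{"fingers":0.2,"travel":[0,0,-7],"roll":0},{"fingers":0.2,"travel":[0,0,-12],"roll":0},{"fingers":0.2,"travel":[0,0,-17],"roll":0},{"fingers":0.2,"travel":[1,-3,-21],"roll":-0.1},{"fingers":0.2,"travel":[2.5,-7,-24],"roll":-0.2},{"fingers":0.2,"travel":[4,-11.5,-25.5],"roll":-0.3},{"fingers":0,"travel":[5.5,-16,-25.5],"roll":-0.4},{"fingers":0,"travel":[7,-20.5,-25.5],"roll":-0.5},{"fingers":0,"travel":[8.5,-25,-25.5],"roll":-0.6},{"fingers":0,"travel":[10,-29.5,-25.5],"roll":-0.7},{"fingers":0,"travel":[11.5,-34,-25.5],"roll":-0.8},{"fingers":0,"travel":[13,-38.5,-25.5],"roll":-0.9},{"fingers":0,"travel":[14.5,-43,-25.5],"roll":-0.93},{"fingers":0,"travel":[16,-47.5,-25.5],"roll":-0.93},{"fingers":0,"travel":[17.5,-52,-25.5],"roll":-0.93},{"fingers":0,"travel":[19,-56.5,-25.5],"roll":-0.93},{"fingers":0,"travel":[20.5,-61,-25.5],"roll":-0.93},{"fingers":0,"travel":[21.6,-64.2,-25.5],"roll":-0.93},{"fingers":0,"travel":[21.6,-64.2,-25.5],"roll":-0.93}]'

```text
clock: 11.05
eef_pos: [0.4329, 0.3166, 0.2795]
tcp_rot: [0.803, 0.595, -0.0, -0.001]
ft_force: [-0.3, -0.7, -0.3]
opening: 0.0425
grip_force: 0.0
```

Request:
drive_tool --moves '[{"fingers":0,"travel":[0,0,0],"roll":0},{"fingers":0,"travel":[0,0,0],"roll":0},{"fingers":0,"travel":[0,0,0],"roll":0}]'

```text
clock: 11.35
eef_pos: [0.4342, 0.3119, 0.2808]
tcp_rot: [0.805, 0.593, 0.0, 0.0]
ft_force: [-0.6, -0.2, 1.2]
opening: 0.0429
grip_force: 0.0
```

```bash
python3 - <<'E'
from h import *
T=pose(); np.save("Tp.npy",T); I=robot.capture("wrist"); cv2.imwrite("pics/wp.png",I)
print(np.round(T[:3,3],4),robot.observe()["opening"])
for n,z in {"probe":.014,"stand":0}.items():
    for r in robot.spot_point("wrist",n)[:2]: print(n,np.round(r["uv"]),round(r["confidence"],2),np.round(at("wrist",r["uv"],z,T),3))
S=robot.capture("scene");
for r in robot.spot_point("scene","bracket")[:4]: print(np.round(r["uv"]),round(r["confidence"],2),np.round(at("scene",r["uv"],.004),3))
o=np.zeros((480,800,3),np.uint8); o[:384,:512]=I; o[:288,512:]=cv2.resize(S[230:350,100:220],(288,288)); cv2.imwrite("pics/wp2.png",o)
E
```

```text
[0.4342 0.3119 0.2808] 0.04265144502274566
probe [264. 286.] 0.42 [0.385 0.122 0.014]
stand [252. 144.] 0.55 [0.43  0.323 0.   ]
[158. 300.] 0.76 [ 0.45  -0.367  0.004]
[392. 161.] 0.57 [0.626 0.423 0.004]
[240. 208.] 0.56 [ 0.405 -0.029  0.004]
```

View pics/wp2.png

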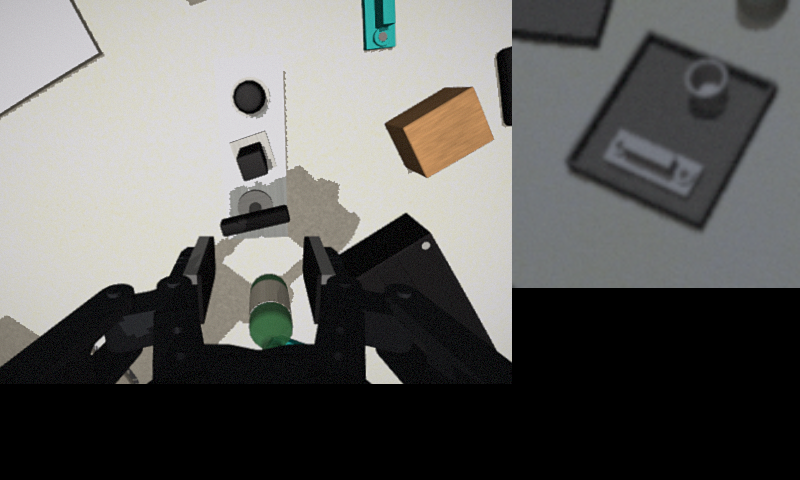

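The bracket lies flat in the tray clear of the pot. The probe's handle is at about (252,160) on its flange at (252,150), turned about 10-15° in the view.

```bash
cat > fit.py <<'E'
from h import *
from scipy.optimize import minimize
def fit(img,T,x0,z0=.014,w=.024,h=(.068,.124),box=(225,125,282,190)):
    g=img.max(2); M=np.zeros(g.shape,np.uint8); u0,v0,u1,v1=box; M[v0:v1,u0:u1]=(g[v0:v1,u0:u1]<90); 
    n,l,s,_=cv2.connectedComponentsWithStats(M); k=1+np.argmax(s[1:,4]); M=(l==k).astype(np.uint8); print(s[k])
    D=cv2.GaussianBlur(M.astype(np.float32),(5,5),0)
    def render(p):
        c,s_=np.cos(p[2]),np.sin(p[2]); q=np.array([[a*w/2,b*w/2] for a,b in((1,1),(1,-1),(-1,-1),(-1,1))])@np.array([[c,s_],[-s_,c]])+p[:2]
        X=[(*a,z0+z) for z in h for a in q]; uv=proj("wrist",X,T).astype(np.float32)
        R=np.zeros((g.shape[0],g.shape[1]),np.uint8); cv2.fillConvexPoly(R,np.round(cv2.convexHull(uv)*16).astype(np.int32),255,cv2.LINE_AA,4); return cv2.GaussianBlur(R/np.float32(255),(5,5),0)
    f=lambda p:float(((render(p)-D)**2).sum())
    best=min((minimize(f,[x0[0],x0[1],a],method="Nelder-Mead",options=dict(initial_simplex=[[x0[0],x0[1],a],[x0[0]+.006,x0[1],a],[x0[0],x0[1]+.006,a],[x0[0],x0[1],a+.2]])) for a in np.arange(-.7,.8,.25)),key=lambda r:r.fun)
    return best.x,best.fun
E
python3 - <<'E'
from fit import *
T=np.load("Tp.npy"); I=cv2.imread("pics/wp.png")
p,f=fit(I,T,(.432,.325)); print(p,f)
for c in ([(230,139),(268,131),(277,163)],): 
    a=[at("wrist",q,.082,T)[:2] for q in c]; print((a[0]+a[2])/2,[np.arctan2(*(a[j]-a[i])[::-1]) for i,j in((0,1),(1,2))],[np.hypot(*(a[j]-a[i])) for i,j in((0,1),(1,2))])
yaw=(p[2]+.32+np.pi/4)%(np.pi/2)-np.pi/4-.32; print("yaw",yaw); go(p[0],p[1],.096,yaw)
E
```

```text
[237 142  31  39 878]
[ 0.43320171  0.32342521 -0.0281374 ] 49.797218322753906
[0.43491442 0.32656331] [np.float64(-0.09661846285185711), np.float64(-1.5894029456566219)] [np.float64(0.04100957843473491), np.float64(0.0357126848072737)]
yaw -0.02813739620956629
travel [ 1.03 -0.42 18.45] roll -0.2729 now [0.4341 0.3124 0.2805] yawY -0.301 q6 0.861
```

Request:
drive_tool --moves '[{"fingers":-0.2,"travel":[0.5,-0.2,3],"roll":-0.13},{"fingers":-0.2,"travel":[1.1,-0.3,6],"roll":-0.26},{"fingers":-0.2,"travel":[1.1,-0.3,9],"roll":-0.26},{"fingers":-0.2,"travel":[1.1,-0.3,12],"roll":-0.26},{"fingers":-0.2,"travel":[1.1,-0.3,14.5],"roll":-0.26},{"fingers":-0.2,"travel":[1.1,-0.3,16.5],"roll":-0.26},{"fingers":-0.2,"travel":[1.1,-0.3,18],"roll":-0.26},{"fingers":-0.2,"travel":[1.1,-0.3,18.7],"roll":-0.26},{"fingers":-0.2,"travel":[1.1,-0.3,18.7],"roll":-0.26},{"fingers":1,"travel":[1.1,-0.3,18.7],"roll":-0.26},{"fingers":1,"travel":[1.1,-0.3,18.7],"roll":-0.26},{"fingers":1,"travel":[1.1,-0.3,18.7],"roll":-0.26},{"fingers":1,"travel":[1.1,-0.3,18.7],"roll":-0.26},{"fingers":1,"travel":[1.1,-0.3,18.7],"roll":-0.26},{"fingers":1,"travel":[1.1,-0.3,18.7],"roll":-0.26}]'

```text
clock: 13.1
eef_pos: [0.4349, 0.3249, 0.0949]
tcp_rot: [0.721, 0.693, 0.001, 0.0]
ft_force: [-0.0, -0.3, 5.6]
opening: 0.0236
grip_force: 59.6
```

```bash
python3 - <<'E'
from h import *
go(.595,.0055,.22,.32)
E
```

```text
travel [-31.25  17.3  -12.52] roll -0.36 now [0.4349 0.3249 0.0949] yawY -0.04 q6 0.619
```

Request:
drive_tool --moves '[{"fingers":1,"travel":[0,0,-2],"roll":0},{"fingers":1,"travel":[0,0,-5],"roll":0},{"fingers":1,"travel":[0,0,-9],"roll":0},{"fingers":1,"travel":[0,0,-12.5],"roll":0},{"fingers":1,"travel":[0,0,-14.5],"roll":0},{"fingers":1,"travel":[0,0,-14.5],"roll":0}]'

```text
clock: 13.7
eef_pos: [0.4352, 0.3249, 0.242]
tcp_rot: [0.721, 0.693, 0.003, 0.001]
ft_force: [-0.1, -0.3, -1.9]
opening: 0.0235
grip_force: 59.1
```

Next I move over the window's centre, with the tip about 4 cm above the lid.

Request:
drive_tool --moves '[{"fingers":1,"travel":[-3,1.7,0],"roll":0},{"fingers":1,"travel":[-7,3.9,0],"roll":-0.06},{"fingers":1,"travel":[-11,6.1,0],"roll":-0.12},{"fingers":1,"travel":[-15,8.3,0],"roll":-0.18},{"fingers":1,"travel":[-19,10.5,0],"roll":-0.24},{"fingers":1,"travel":[-23,12.7,0],"roll":-0.3},{"fingers":1,"travel":[-27,15,1],"roll":-0.36},{"fingers":1,"travel":[-30,16.6,2.5],"roll":-0.36},{"fingers":1,"travel":[-31.2,17.3,4.5],"roll":-0.36},{"fingers":1,"travel":[-31.2,17.3,5],"roll":-0.36},{"fingers":1,"travel":[-31.2,17.3,5],"roll":-0.36},{"fingers":1,"travel":[-31.2,17.3,5],"roll":-0.36}]'

```text
clock: 14.9
eef_pos: [0.5943, 0.0068, 0.1885]
tcp_rot: [0.585, 0.811, 0.0, -0.0]
ft_force: [-0.3, -0.6, -1.1]
opening: 0.0234
grip_force: 59.1
```

```bash
python3 - <<'E'
from h import *
T=pose(); np.save("Tw.npy",T); I=robot.capture("wrist"); cv2.imwrite("pics/ww.png",I)
print(np.round(T,4))
for n,z in {"probe":.11,"window":.066}.items():
    for r in robot.spot_point("wrist",n)[:2]: print(n,np.round(r["uv"]),round(r["confidence"],2),np.round(at("wrist",r["uv"],z,T),4))
print("tip pred",proj("wrist",(T@[0,0,.081,1])[:3],T))
E
```

```text
[[-3.157e-01  9.489e-01 -2.000e-04  5.943e-01]
 [ 9.489e-01  3.157e-01  4.000e-04  6.800e-03]
 [ 4.000e-04 -0.000e+00 -1.000e+00  1.885e-01]
 [ 0.000e+00  0.000e+00  0.000e+00  1.000e+00]]
probe [257. 204.] 0.88 [0.5955 0.0024 0.11  ]
window [259. 202.] 0.36 [ 0.6009 -0.0097  0.066 ]
tip pred [[257.78586768 197.06901894]]
```

View pics/ww.png

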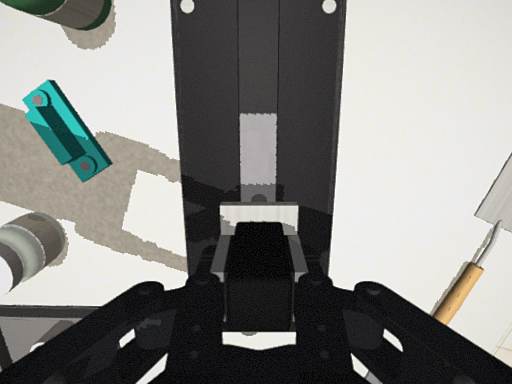

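The tip shows at (259,197), where predicted. The window's side edges are at columns 240 and 277, and its +y end is at row 114.

```bash
python3 - <<'E'
from h import *
T=np.load("Tw.npy"); I=cv2.imread("pics/ww.png").astype(float).mean(2)
for v in(122,140,158,176):
    r=cv2.GaussianBlur(I,(1,9),0)[v,225:292]; g=np.diff(r); l=225+np.argmax(g[:33])+1; rr=225+33+np.argmin(g[33:])+1
    X=[(np.linalg.inv(T)@np.r_[at("wrist",(u,v),.068,T),1])[:2]*1000 for u in(l,rr)]; print(v,l,rr,np.round(X,1))
c=I[100:125,258]; print(np.round(c)); print((np.linalg.inv(T)@np.r_[at("wrist",(258,114),.066,T),1])*1000)
for u in (257,259,261): print((np.linalg.inv(T)@np.r_[at("wrist",(u,200),.1075,T),1])[:2]*1000)
go(.595-.314*.05,.0055+.949*.05,.156,.32)
E
```

```text
122 240 277 [[ 50.7 -14.4]
 [ 50.6  15.4]]
140 240 276 [[ 36.2 -14.6]
 [ 36.1  14.8]]
158 240 276 [[ 21.2 -14.8]
 [ 21.2  15. ]]
176 240 276 [[  5.9 -15.1]
 [  5.8  15.2]]
[ 63.  62.  67.  65.  65.  66.  67.  60.  68.  66.  65.  63.  68. 141.
 176. 178. 178. 179. 174. 170. 174. 172. 177. 172. 172.]
[5.6822679e+01 1.2634177e-01 1.2248563e+02 1.0000000e+03]
[-2.24363683 -0.57887731]
[-2.24440201  0.8860353 ]
[-2.24519955  2.35094291]
travel [ 4.87 -0.02  3.38] roll 0.0016 now [0.5948 0.0068 0.1898] yawY 0.3216 q6 -0.367
```

Request:
drive_tool --moves '[{"fingers":1,"travel":[2,0,1],"roll":0},{"fingers":1,"travel":[4.4,0,2.5],"roll":0},{"fingers":1,"travel":[4.6,0,3.5],"roll":0},{"fingers":1,"travel":[4.6,0,4],"roll":0},{"fingers":1,"travel":[4.6,0,4.3],"roll":0},{"fingers":1,"travel":[4.6,0,4.5],"roll":0},{"fingers":1,"travel":[4.6,0,4.5],"roll":0},{"fingers":1,"travel":[4.6,0,4.5],"roll":0}]'

```text
clock: 15.85
eef_pos: [0.5805, 0.0491, 0.1442]
tcp_rot: [0.586, 0.811, 0.0, 0.0]
ft_force: [-1.3, 0.6, 1.8]
opening: 0.0235
grip_force: 59.5
```

Request:
drive_tool --moves '[{"fingers":1,"travel":[0,0,0.15],"roll":0},{"fingers":1,"travel":[-0.2,0,0.15],"roll":0},{"fingers":1,"travel":[-0.4,0,0.15],"roll":0},{"fingers":1,"travel":[-0.6,0,0.15],"roll":0},{"fingers":1,"travel":[-0.6,0,0.15],"roll":0}]'

```text
clock: 16.35
eef_pos: [0.5821, 0.043, 0.1412]
tcp_rot: [0.586, 0.811, -0.0, 0.0]
ft_force: [-0.1, -0.6, -1.4]
opening: 0.0235
grip_force: 59.2
```

Request:
drive_tool --moves '[{"fingers":1,"travel":[-0.2,0,0],"roll":0},{"fingers":1,"travel":[-0.4,0,0],"roll":0},{"fingers":1,"travel":[-0.6,0,0],"roll":0},{"fingers":1,"travel":[-0.6,0,0],"roll":0}]'

```text
clock: 16.75
eef_pos: [0.5836, 0.0387, 0.1414]
tcp_rot: [0.585, 0.811, 0.0, -0.001]
ft_force: [-1.9, 3.2, -2.2]
opening: 0.0234
grip_force: 59.2
```

Fz has fallen back to its free-air value and a side force has appeared, so the tip has dropped into the socket and touches its -y wall. I back off 2.5 mm and push down.

Request:
drive_tool --moves '[{"fingers":1,"travel":[0.15,0,0],"roll":0},{"fingers":1,"travel":[0.25,0,0.2],"roll":0},{"fingers":1,"travel":[0.25,0,0.4],"roll":0},{"fingers":1,"travel":[0.25,0,0.6],"roll":0},{"fingers":1,"travel":[0.25,0,0.6],"roll":0}]'

```text
clock: 17.25
eef_pos: [0.5831, 0.0401, 0.1354]
tcp_rot: [0.586, 0.811, -0.0, -0.0]
ft_force: [-0.7, -0.9, -2.5]
opening: 0.0232
grip_force: 59.1
```

Request:
drive_tool --moves '[{"fingers":1,"travel":[0,0,0.2],"roll":0},{"fingers":1,"travel":[0,0,0.4],"roll":0},{"fingers":1,"travel":[0,0,0.6],"roll":0},{"fingers":1,"travel":[0,0,0.8],"roll":0},{"fingers":1,"travel":[0,0,0.95],"roll":0},{"fingers":1,"travel":[0,0,0.95],"roll":0},{"fingers":1,"travel":[0,0,0.95],"roll":0}]'

```text
clock: 17.95
eef_pos: [0.5831, 0.0404, 0.1261]
tcp_rot: [0.585, 0.811, -0.0, -0.0]
ft_force: [0.7, 0.8, -1.6]
opening: 0.0233
grip_force: 59.1
```

Request:
drive_tool --moves '[{"fingers":1,"travel":[0,0,0.1],"roll":0},{"fingers":1,"travel":[0,0,0.2],"roll":0},{"fingers":1,"travel":[0,0,0.2],"roll":0},{"fingers":1,"travel":[0,0,0.2],"roll":0}]'

```text
clock: 18.35
eef_pos: [0.5832, 0.0404, 0.1245]
tcp_rot: [0.585, 0.811, 0.0, 0.0]
ft_force: [-0.5, -0.1, 0.5]
opening: 0.0236
grip_force: 59.2
```

Upward force begins at tip height 0.044, so the plunger is home. I retract straight up and return towards the stand.

Request:
drive_tool --moves '[{"fingers":1,"travel":[0,0,0.1],"roll":0},{"fingers":1,"travel":[0,0,-1],"roll":0},{"fingers":1,"travel":[0,0,-3],"roll":0},{"fingers":1,"travel":[0,0,-6],"roll":0},{"fingers":1,"travel":[0,0,-9],"roll":0},{"fingers":1,"travel":[0,0,-12],"roll":0},{"fingers":1,"travel":[0,0,-12],"roll":0},{"fingers":1,"travel":[0,0,-12],"roll":0}]'

```text
clock: 19.15
eef_pos: [0.5835, 0.0403, 0.245]
tcp_rot: [0.585, 0.811, 0.0, 0.001]
ft_force: [0.1, 0.7, -2.1]
opening: 0.0231
grip_force: 59.2
```

```bash
python3 - <<'E'
from h import *
go(.4349,.3249,.245,-.04)
T=pose(); I=robot.capture("wrist"); cv2.imwrite("pics/wr.png",I)
r=robot.spot_point("wrist","probe")[:1]; print(r,proj("wrist",(T@[0,0,.081,1])[:3],T))
cv2.imwrite("pics/wr2.png",cv2.resize(I[60:320,130:390],(600,600),interpolation=cv2.INTER_CUBIC))
E
```

```text
travel [ 3.169e+01 -5.150e+00 -3.000e-02] roll 0.36 now [0.5835 0.0403 0.245 ] yawY 0.32 q6 -0.309
[{'uv': [257.1, 204.2], 'confidence': 0.75}] [[257.78688974 197.07029262]]
```

View pics/wr2.png

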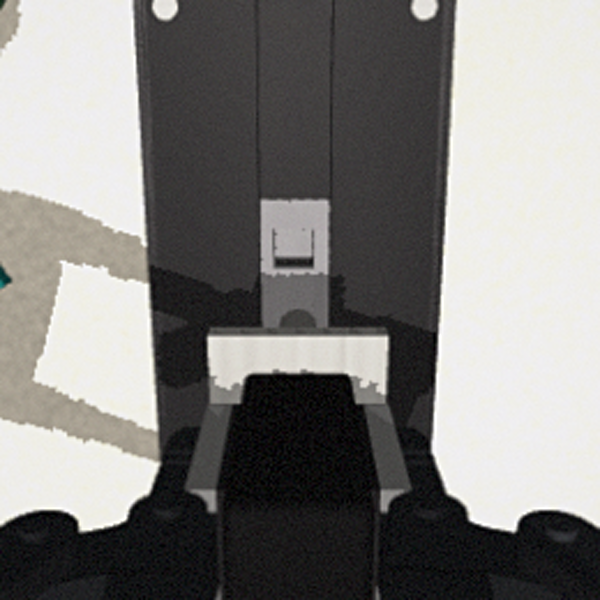

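The picture shows the sunken plunger in the socket at (292,245) in the crop, with the plate back flush and the probe still straight in the grip.

Request:
drive_tool --moves '[{"fingers":1,"travel":[3,-0.5,0],"roll":0},{"fingers":1,"travel":[7.5,-1.2,0],"roll":0.07},{"fingers":1,"travel":[12,-2,0],"roll":0.14},{"fingers":1,"travel":[16.5,-2.7,0],"roll":0.21},{"fingers":1,"travel":[21,-3.4,0],"roll":0.28},{"fingers":1,"travel":[25.5,-4.1,0],"roll":0.36},{"fingers":1,"travel":[29.5,-4.8,0],"roll":0.36},{"fingers":1,"travel":[31.7,-5.15,0],"roll":0.36},{"fingers":1,"travel":[31.7,-5.15,0],"roll":0.36},{"fingers":1,"travel":[31.7,-5.15,0],"roll":0.36},{"fingers":1,"travel":[31.7,-5.15,0],"roll":0.36}]'

```text
clock: 20.35
eef_pos: [0.4348, 0.3241, 0.2432]
tcp_rot: [0.721, 0.692, -0.001, 0.0]
ft_force: [-1.8, -0.8, -1.8]
opening: 0.0233
grip_force: 59.1
```

```bash
python3 - <<'E'
from h import *
go(.4349,.3249,.1,-.04)
E
```

```text
travel [ 0.1   0.02 14.32] roll -0.0011 now [0.4348 0.3241 0.2432] yawY -0.0411 q6 0.619
```

Request:
drive_tool --moves '[{"fingers":1,"travel":[0.1,0,3],"roll":0},{"fingers":1,"travel":[0.1,0,6],"roll":0},{"fingers":1,"travel":[0.1,0,8],"roll":0},{"fingers":1,"travel":[0.1,0,10],"roll":0},{"fingers":1,"travel":[0.1,0,12],"roll":0},{"fingers":1,"travel":[0.1,0,13.5],"roll":0},{"fingers":1,"travel":[0.1,0,14.4],"roll":0},{"fingers":1,"travel":[0.1,0,14.6],"roll":0},{"fingers":1,"travel":[0.1,0,14.7],"roll":0},{"fingers":1,"travel":[0.1,0,14.7],"roll":0}]'

```text
clock: 21.35
eef_pos: [0.4351, 0.3263, 0.0983]
tcp_rot: [0.721, 0.693, 0.001, 0.0]
ft_force: [0.3, 0.3, -2.5]
opening: 0.0237
grip_force: 59.2
```

Request:
drive_tool --moves '[{"fingers":1,"travel":[0,0,0.1],"roll":0},{"fingers":1,"travel":[0,0,0.2],"roll":0},{"fingers":1,"travel":[0,0,0.2],"roll":0}]'

```text
clock: 21.65
eef_pos: [0.4346, 0.3261, 0.0955]
tcp_rot: [0.721, 0.693, 0.0, 0.0]
ft_force: [0.3, 0.1, -1.5]
opening: 0.0237
grip_force: 59.2
```

Request:
drive_tool --moves '[{"fingers":-0.2,"travel":[0,0,0.05],"roll":0},{"fingers":-0.2,"travel":[0,0,0.05],"roll":0},{"fingers":-0.2,"travel":[0,0,0.05],"roll":0},{"fingers":-0.2,"travel":[0,0,0.05],"roll":0},{"fingers":-0.2,"travel":[0,0,-1],"roll":0},{"fingers":-0.2,"travel":[0,0,-3],"roll":0},{"fingers":-0.2,"travel":[0,0,-6],"roll":0},{"fingers":-0.2,"travel":[0,0,-10],"roll":0},{"fingers":-0.2,"travel":[0,0,-15],"roll":0},{"fingers":-0.2,"travel":[0,0,-18.5],"roll":0},{"fingers":-0.2,"travel":[0,0,-18.5],"roll":0},{"fingers":-0.2,"travel":[0,0,-18.5],"roll":0}]'

```text
clock: 22.85
eef_pos: [0.4349, 0.3262, 0.282]
tcp_rot: [0.721, 0.693, 0.001, 0.0]
ft_force: [-0.3, -0.4, -0.8]
opening: 0.0513
grip_force: 0.0
```

```bash
python3 - <<'E'
from h import *
I=robot.capture("wrist"); S=robot.capture("scene")
print(robot.observe()["opening"])
o=np.zeros((390,800,3),np.uint8); o[:384,:512]=I; o[:288,512:]=cv2.resize(S[60:240,250:430],(288,288)); cv2.imwrite("pics/end.png",o)
E
```

```text
0.05128773684626875
```

View pics/end.png

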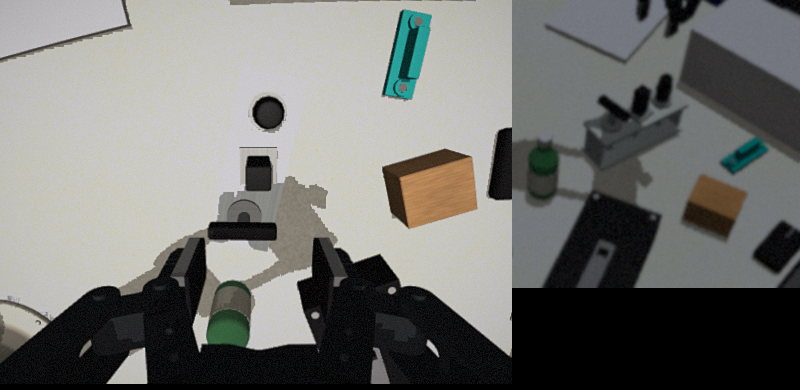

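The probe stands upright and seated in the middle hole at (258,170), and its neighbours and the other things nearby are where they were. I hand in.

```bash
python3 -c "
from plant import robot
print(robot.hand_in())"
```

```text
the job is handed in; nothing more can be done
None
```

I handed the job in at about 23 s with every step carried out: bracket flat in the far tray, plunger pushed to where upward force began at about 22 mm, cover plate back up, and probe upright in its stand hole. The hand-in gave no verdict, so this rests on my force readings and final pictures.

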